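Rack the sanding drums by size

TASK

Put the four sanding drums away on the rack, one upright in the middle of each cork pad, in order of diameter: the smallest at the end by the bur stand, then larger and larger, the largest at the end by the stack of sanding sheets. Leave the bur stand and the sanding sheets where they are.

Things in the scene. Friction and masses are not known exactly. Their poses are not given: they have to be found in the camera images.
- drum_22: smallest of four sanding drums: an upright cylinder 22 mm in diameter with a grey-brown abrasive sleeve 36 mm tall, loose, under 0.25 kg; on its top face a steel washer (at most 24 mm across), a nut and a bolt end, which make it 45 mm tall in all. Origin: centre of its underside; z up along its axis. All four are equally tall and differ only in diameter.
- drum_32: second smallest of four sanding drums: an upright cylinder 32 mm in diameter with a grey-brown abrasive sleeve 36 mm tall, loose, under 0.25 kg; on its top face a steel washer (at most 24 mm across), a nut and a bolt end, which make it 45 mm tall in all. Origin: centre of its underside; z up along its axis. All four are equally tall and differ only in diameter.
- drum_42: second largest of four sanding drums: an upright cylinder 42 mm in diameter with a grey-brown abrasive sleeve 36 mm tall, loose, under 0.25 kg; on its top face a steel washer (at most 24 mm across), a nut and a bolt end, which make it 45 mm tall in all. Origin: centre of its underside; z up along its axis. All four are equally tall and differ only in diameter.
- drum_52: largest of four sanding drums: an upright cylinder 52 mm in diameter with a grey-brown abrasive sleeve 36 mm tall, loose, under 0.25 kg; on its top face a steel washer (at most 24 mm across), a nut and a bolt end, which make it 45 mm tall in all. Origin: centre of its underside; z up along its axis. All four are equally tall and differ only in diameter.
- seat_a: round cork pad, 62 mm in diameter, 3 mm thick, fixed on the low dark board of the rack: first, at one end of the row. The four pads are alike, in one straight row, 80 mm apart. Origin: centre of its underside, 12 mm above the bench, so that a drum on the pad stands 3 mm above this origin, 15 mm above the bench; its y axis runs along the row, x across it. The board is 310 x 84 x 12 mm.
- seat_b: round cork pad, 62 mm in diameter, 3 mm thick, fixed on the low dark board of the rack: second, between a and c. The four pads are alike, in one straight row, 80 mm apart. Origin: centre of its underside, 12 mm above the bench, so that a drum on the pad stands 3 mm above this origin, 15 mm above the bench; its y axis runs along the row, x across it. The board is 310 x 84 x 12 mm.
- seat_c: round cork pad, 62 mm in diameter, 3 mm thick, fixed on the low dark board of the rack: third, between b and d. The four pads are alike, in one straight row, 80 mm apart. Origin: centre of its underside, 12 mm above the bench, so that a drum on the pad stands 3 mm above this origin, 15 mm above the bench; its y axis runs along the row, x across it. The board is 310 x 84 x 12 mm.
- seat_d: round cork pad, 62 mm in diameter, 3 mm thick, fixed on the low dark board of the rack: fourth, at the other end of the row. The four pads are alike, in one straight row, 80 mm apart. Origin: centre of its underside, 12 mm above the bench, so that a drum on the pad stands 3 mm above this origin, 15 mm above the bench; its y axis runs along the row, x across it. The board is 310 x 84 x 12 mm.
- bur_rack: bur stand, loose: wooden block 85 x 45 mm with a dozen little rotary burs upright in it, 53 mm tall in all. It stands on the bench just past one end of the rack board (which end changes), 70 mm from the centre of the nearest pad, its long side (its own y axis) across the row. Origin: centre of its underside. Not to be moved.
- sheets: stack of sanding sheets, loose, 102 x 42 x 21 mm, on the bench just past the other end of the rack board, 70 mm from the centre of the nearest pad, its long side (its own y axis) across the row. Origin: centre of its underside. Not to be moved.
Things that resemble listed ones, but are neither listed nor needed, are in the scene too. Leave any red or yellow look-alike of the drum_52 alone.

How it is judged:
At the end, for the whole second after the job is handed in: Each drum stands upright (within 0.1 rad) and at rest on its own pad, its axis within 12 mm of the pad's centre, its underside 0 to 7 mm above the pad's origin; counted from the end by the bur stand the diameters are 22, 32, 42, 52 mm (((horizontal distance between bur_rack and seat_a below 0.14 m and horizontal distance between drum_22 and seat_a below 0.012 m and z of drum_22 in the frame of seat_a between 0 and 0.007 m and horizontal distance between drum_32 and seat_b below 0.012 m and z of drum_32 in the frame of seat_b between 0 and 0.007 m and horizontal distance between drum_42 and seat_c below 0.012 m and z of drum_42 in the frame of seat_c between 0 and 0.007 m and horizontal distance between drum_52 and seat_d below 0.012 m and z of drum_52 in the frame of seat_d between 0 and 0.007 m) or (horizontal distance between bur_rack and seat_d below 0.14 m and horizontal distance between drum_22 and seat_d below 0.012 m and z of drum_22 in the frame of seat_d between 0 and 0.007 m and horizontal distance between drum_32 and seat_c below 0.012 m and z of drum_32 in the frame of seat_c between 0 and 0.007 m and horizontal distance between drum_42 and seat_b below 0.012 m and z of drum_42 in the frame of seat_b between 0 and 0.007 m and horizontal distance between drum_52 and seat_a below 0.012 m and z of drum_52 in the frame of seat_a between 0 and 0.007 m)) and angle between each of drum_22, drum_32, drum_42, drum_52's own z axis and vertical below 0.1 rad and linear speed of each of drum_22, drum_32, drum_42, drum_52 below 0.02 m/s); the robot touches nothing.
It fails at once if the bur stand is moved by more than 20 mm (distance of bur_rack from where it was at the start of the episode above 0.02 m).
It fails at once if the stack of sanding sheets is moved by more than 20 mm (distance of sheets from where it was at the start of the episode above 0.02 m).
It also fails if it takes over 96 s, if anything falls off the work surface, if the arm or the gripper's body presses on something with over 40 N, if the wrist force passes 120 N, or if a joint passes its speed limit or range.

ROBOT

A 6-joint arm with a two-finger parallel gripper is mounted at the origin on a cart in front of the work surface, level with it; the furniture and walls round the work are solid. World frame = base frame: x ahead of the robot, y to its left, z up, the work surface at z = 0. Lengths are in m, angles in rad, forces in N, time in s.
With the tool pointing down it reaches from about 0.35 to 0.775 m from the base axis. Payload 5.5 kg.
Tool frame: the origin (TCP) lies midway between the tips of the shut fingers; the grasp point (between the pads) lies grip_point_offset behind it (grip_point_offset is the distance from the TCP to the grasp point, in m); z points along the fingers, y is the direction in which the jaws open and shut (so a half turn about z gives the same grasp; the last joint's range is limited). The gripper opens to 85 mm and grips with 20 to 120 N. Pads are 22 mm wide; open, the fingers measure 114 mm over their backs; the gripper's body (76 mm by 85 mm) begins 54 mm behind the grasp point. The pads swing forward as they close: fully open they stand 13 mm farther back than shut.
Start: joints at [1.105, 0.313, 0.046, 1.304, 0, 1.431], TCP at [0.184, 0.545, 0.231] pointing down, gripper open.
Joint ranges: [-2.76, 2.76], [-0.86, 1.69], [-1.03, 1.26], [-2.2, 2.34], [-1.47, 1.5], [-3.14, 3.14]. Speed limits (rad/s): [2.57, 2.57, 3.14, 3.14, 3.14, 3.14].

INTERFACE

Orientations are given as a unit quaternion [w, x, y, z].
In Python, from workcell import * gives the robot as it stands.
- The arm moves only by the tool send_rows, never from a script. Its argument "series" is one flat list of numbers, 7 for each row, row after row: the shift along the tool's x, y, z in cm, then the turn, a rotation vector about the tool's x, y, z in degrees, then the opening, from 0 (shut) to 1 (fully open). A call has 1 to 10 rows; each row is the pose to reach, as a shift and turn from the pose commanded when the call began, along the tool's axes at that moment; what a row does not reach only later rows make up. A row lasts 1/12 s, in which the tool goes at most 41.7 mm and 7.16 degrees, less where a joint would pass 70% of its speed; a pose out of reach is approached as far as the arm can. A call with a gripper value outside its range is refused whole. The fingers move at their own pace and stop on an object; "newtons" is the grip in N (left out, the last holds). Time passes only in rows, so rows that repeat a pose let the fingers close. It gives the time, the measured TCP pose, the force and the opening at its end, in the units of the state.
- get_state(): the state, without advancing time (a new reading comes with each control period).
- read_camera(name): name is "side" or "top"; returns the picture (400x640x3 uint8, blue, green, red); there is no depth.
- camera_info(name): a dict with "K" (3x3 intrinsics, pixels), "xyz" and "attitude" of the camera in the world. Camera axes: x right, y down, z forward; pixel columns grow to the right and rows downward; lengths in m; the calibration is good to about 2 mm. A picture is of the moment at which its call begins. camera_info takes no time and is no camera call.
- hand_in(): hands the job in, once; it reports no verdict.
Trained networks look in the newest picture that a camera, given by its name, has taken for a name from the list of things; names that differ only in an ending like _2 or _b are one class to them, and where a whole thing is asked for, a point or a joint stands for the part that bears it (a point fixed in the world has none). Each returns a list of dicts, best first, with "p" (0 to 1); they miss things now and then, are a little off and sometimes report something else, mostly with a low value. They report only what shows in the picture. A call takes as long as a camera call. They do not tell look-alikes from the thing itself.
- silhouettes(camera, label): "pixels" (400x640 bool, what is visible of it) and "box" ([left, top, width, height] in pixels, round what is visible of it).
The state is a dict: "clock": time; "joint_pos": joint angles; "qvel": joint speeds; "tau": joint torques, N m; "tcp_pos": TCP position; "orientation": TCP orientation; "wrist_force": force on the tool from outside, world axes, zero at the start; "ft_torque": the same for the moment, N m; "finger_gap": finger opening in m.
Only numpy, scipy, OpenCV 4.12 (cv2) and the standard library are available. Lean on these libraries where they do the work, as an engineer would, in place of code of your own. Each camera call takes 0.05 s, during which the arm holds its last target. There are 200 camera calls.

## Working session

There is one attempt and no reset: what is moved stays moved. The work goes in short steps, Python scripts to look and compute and a tool call to move; the robot and the scene stay as the last step left them, time stands still between calls to the robot, and variables do not carry over. Pictures are saved under pics/ and viewed, about 12 in all and at most 16, crops included, and the job is handed in when it is done.

Besides the shell and the picture viewer there is one more tool, called after "Emit:" as a command line: name --argument value ..., lists and objects as JSON in quotes. send_rows: Moves the arm, as the interface text tells. Its arguments: {"type":"object","properties":{"series":{"type":"array"},"newtons":{"type":"number"}},"required":["series"]}

```bash
mkdir -p pics; ls; python3 - <<'E'
from workcell import *
import cv2
s=get_state(); print(s)
for n in("top","side"):
    print(camera_info(n)); cv2.imwrite(f"pics/{n}0.png",read_camera(n))
E
```

```text
pics
{'clock': 0.0, 'joint_pos': array([1.10544356e+00, 3.14001596e-01, 4.49641635e-02, 1.30358843e+00,
       2.54852631e-05, 1.43119508e+00]), 'qvel': array([ 0.00125543, -0.00093404, -0.00077365,  0.00062543, -0.00019237,
       -0.00049371]), 'tau': array([-1.10829387e-03, -4.80630898e+01,  2.98529309e+01,  1.93150132e-02,
       -1.54669060e-04, -1.65872973e-05]), 'tcp_pos': array([0.18378238, 0.54429797, 0.23040213]), 'orientation': array([-2.84660582e-04,  1.62156518e-01,  9.86764626e-01, -8.69443663e-04]), 'wrist_force': array([0.19503917, 0.71670994, 0.4122423 ]), 'ft_torque': array([ 0.02271899, -0.00571974, -0.05431889]), 'finger_gap': 0.084893493642549}
{'K': array([[423.04332891,   0.        , 325.86673059],
       [  0.        , 423.04332891, 195.97893134],
       [  0.        ,   0.        ,   1.        ]]), 'xyz': array([ 0.4063768 , -0.08223739,  0.89058458]), 'attitude': array([ 0.04532466, -0.69630844,  0.71533205, -0.03742042])}
{'K': array([[391.77284113,   0.        , 315.43801885],
       [  0.        , 391.77284113, 196.67859482],
       [  0.        ,   0.        ,   1.        ]]), 'xyz': array([0.28748025, 0.66017105, 0.37809892]), 'attitude': array([ 0.08552776, -0.13245049,  0.82283857, -0.54596571])}
```

View pics/top0.png

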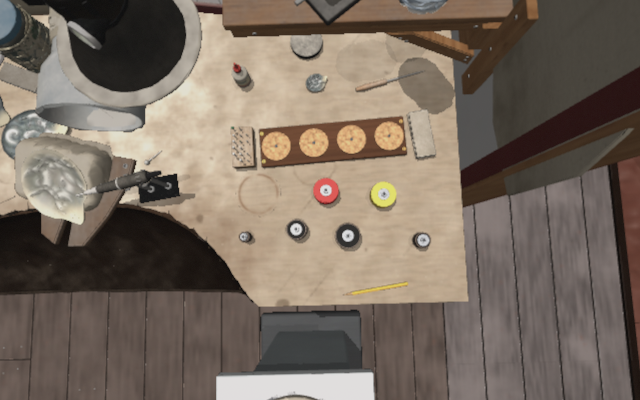

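View pics/side0.png

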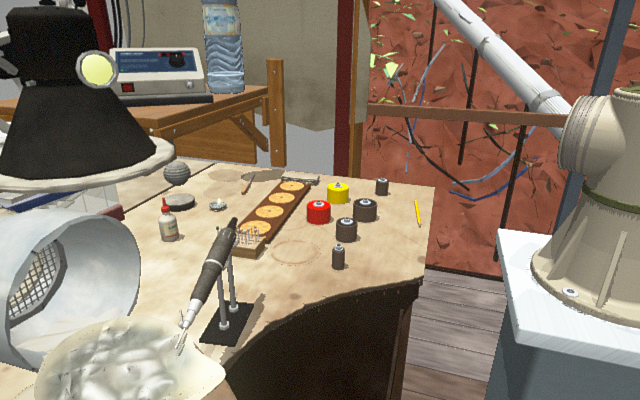

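```bash
cat > h.py <<'E'
from workcell import *
import numpy as np, cv2
from scipy.spatial.transform import Rotation as R
def rot(q): return R.from_quat(np.roll(q,-1)).as_matrix()
def ray(cam,uv,z):
    c=camera_info(cam);d=rot(c["attitude"])@np.linalg.solve(c["K"],[uv[0],uv[1],1.]);p=c["xyz"]
    return p+d*(z-p[2])/d[2]
def proj(cam,P):
    c=camera_info(cam);q=(np.atleast_2d(P)-c["xyz"])@rot(c["attitude"]);q=q@c["K"].T
    return q[:,:2]/q[:,2:]
E
python3 - <<'E'
from h import *
read_camera("top")
for l in["drum_22","drum_32","drum_42","drum_52","seat_a","bur_rack","sheets"]:
    for d in silhouettes("top",l):
        ys,xs=np.nonzero(d["pixels"]); c=(xs.mean(),ys.mean())
        print(l,round(d["p"],2),d["box"],np.round(c,1),len(xs),ray("top",c,0.02).round(4))
E
```

```text
drum_22 0.79 [286.6, 219.6, 21.6, 16.7] [295.4 228.9] 306 [ 0.4425 -0.0095  0.02  ]
drum_22 0.74 [368.3, 180.7, 29.3, 28.0] [381.8 193.9] 501 [ 0.5101 -0.1896  0.02  ]
drum_22 0.7 [334.7, 222.5, 25.7, 23.1] [346.8 234.8] 502 [ 0.4277 -0.1147  0.02  ]
drum_22 0.65 [311.4, 175.8, 25.2, 25.8] [325.  190.7] 525 [ 0.5199 -0.0723  0.02  ]
drum_22 0.59 [410.6, 235.1, 21.0, 14.6] [420.7 239.4] 223 [ 0.4143 -0.2651  0.02  ]
drum_32 0.79 [286.6, 219.6, 21.6, 16.7] [295.4 228.9] 306 [ 0.4425 -0.0095  0.02  ]
drum_32 0.74 [368.3, 180.7, 29.3, 28.0] [381.8 193.9] 501 [ 0.5101 -0.1896  0.02  ]
drum_32 0.7 [334.7, 222.5, 25.7, 23.1] [346.8 234.8] 502 [ 0.4277 -0.1147  0.02  ]
drum_32 0.65 [311.4, 175.8, 25.2, 25.8] [325.  190.7] 525 [ 0.5199 -0.0723  0.02  ]
drum_32 0.59 [410.6, 235.1, 21.0, 14.6] [420.7 239.4] 223 [ 0.4143 -0.2651  0.02  ]
drum_42 0.79 [286.6, 219.6, 21.6, 16.7] [295.4 228.9] 306 [ 0.4425 -0.0095  0.02  ]
drum_42 0.74 [368.3, 180.7, 29.3, 28.0] [381.8 193.9] 501 [ 0.5101 -0.1896  0.02  ]
drum_42 0.7 [334.7, 222.5, 25.7, 23.1] [346.8 234.8] 502 [ 0.4277 -0.1147  0.02  ]
drum_42 0.6
[... 369 characters left out ...]
8 234.8] 502 [ 0.4277 -0.1147  0.02  ]
drum_52 0.65 [311.4, 175.8, 25.2, 25.8] [325.  190.7] 525 [ 0.5199 -0.0723  0.02  ]
drum_52 0.59 [410.6, 235.1, 21.0, 14.6] [420.7 239.4] 223 [ 0.4143 -0.2651  0.02  ]
seat_a 0.96 [298.2, 125.7, 29.5, 31.3] [313.1 141.7] 641 [ 0.6246 -0.0499  0.02  ]
seat_a 0.94 [374.5, 119.9, 29.4, 32.7] [388.2 134.8] 672 [ 0.6347 -0.2084  0.02  ]
seat_a 0.79 [263.9, 128.6, 28.2, 32.8] [275.2 145.3] 685 [0.6192 0.0299 0.02  ]
seat_a 0.74 [405.5, 108.9, 26.9, 51.5] [420.7 133. ] 978 [ 0.6366 -0.2768  0.02  ]
bur_rack 0.92 [231.7, 125.3, 22.6, 41.6] [242.5 146.8] 947 [0.6181 0.0989 0.02  ]
sheets 0.58 [405.5, 110.1, 28.9, 49.1] [420.8 133.2] 998 [ 0.6363 -0.2768  0.02  ]
```

Top view: bur stand at left (242,147) and sheets at right (421,133). The dark drums are at (245,237), (297,229), (347,236) and (422,240); the red and yellow ones are look-alikes. The side view agrees. Next I refine the centres and check them with an overlay.

```bash
cat > find.py <<'E'
from h import *
from scipy.ndimage import label, center_of_mass
im=read_camera("top"); g=im.max(2).astype(float); sat=g-im.min(2)
def washer(u,v,r=8):
    # sub-pixel centroid of bright, unsaturated top against dark sleeve
    yy,xx=np.mgrid[int(v)-r:int(v)+r+1,int(u)-r:int(u)+r+1]
    G=g[yy,xx];S=sat[yy,xx]; return None
G={22:(245,237),32:(422,240),42:(297,229),52:(347,236)}
def model(cx,cy,D):
    m=np.zeros((400,640),np.uint8);t=np.linspace(0,2*np.pi,60)
    P=[[cx+D/2*np.cos(a),cy+D/2*np.sin(a),z] for z in(0,.036) for a in t]
    h=cv2.convexHull((proj("top",P)*16).round().astype(np.int32)); cv2.fillConvexPoly(m,h,255,cv2.LINE_AA,4); return m/255.
from scipy.optimize import minimize
res={}
dark=np.clip((130-g)/60,0,1)  # sleeve
for k,(u,v) in G.items():
    x0=ray("top",(u,v),.03)[:2]; reg=(slice(v-25,v+26),slice(u-25,u+26))
    d=dark[reg].copy(); w=((np.hypot(*np.mgrid[-25:26,-25:26])<6)); d=np.where(w,1,d)
    f=lambda p:((model(p[0]/1e3,p[1]/1e3,max(p[2],5)/1e3)[reg]-d)**2).sum()
    r=minimize(f,[*(x0*1e3),k],method="Nelder-Mead",options=dict(initial_simplex=[[x0[0]*1e3+a,x0[1]*1e3+b,k+c] for a,b,c in((0,0,0),(6,0,0),(0,6,0),(0,0,5))]))
    res[k]=r.x; print(k,r.x.round(1),round(r.fun,1))
big=cv2.resize(im[100:260,225:445],None,fx=3.6,fy=3.6,interpolation=cv2.INTER_CUBIC)
T=lambda p:np.int32(((p-[225,100]+.5)*3.6-.5)*8)
t=np.linspace(0,2*np.pi,60)
for k,(x,y,D) in res.items():
    for z,D_,c in((0,k,(255,0,0)),(.036,k,(0,255,0)),(.038,20,(0,0,255))):
        cv2.polylines(big,[T(proj("top",np.c_[x/1e3+D_/2e3*np.cos(t),y/1e3+D_/2e3*np.sin(t),0*t+z]))],True,c,1,cv2.LINE_AA,3)
S=np.array([ray("top",c,.015)[:2] for c in((275.2,145.3),(313.1,141.7),(388.2,134.8))]); n=np.array([0,1,3])
A=np.c_[np.ones(3),n]; c=np.linalg.lstsq(A,S,rcond=None)[0]; d=c[1]; print("step",np.linalg.norm(d),"yaw",np.degrees(np.arctan2(d[1],d[0])))
d=d/np.linalg.norm(d)*.08; m=S.mean(0)+d*(1.5-n.mean())
for i in range(4):
    p=m+(i-1.5)*d; print("seat",i,p.round(4))
    cv2.polylines(big,[T(proj("top",np.c_[p[0]+.031*np.cos(t),p[1]+.031*np.sin(t),0*t+.015]))],True,(0,255,0),1,cv2.LINE_AA,3)
cv2.imwrite("pics/ov1.png",big)
E
python3 find.py
```

```text
22 [428.6  93.2  19. ] 23.9
32 [ 412.6 -263.1   23.6] 22.3
42 [440.7 -13.   36.5] 39.0
52 [ 426.4 -115.4   44.9] 21.6
step 0.08002731722242623 yaw -86.26499690791069
seat 0 [0.6206 0.0304]
seat 1 [ 0.6258 -0.0495]
seat 2 [ 0.631  -0.1293]
seat 3 [ 0.6362 -0.2091]
```

View pics/ov1.png

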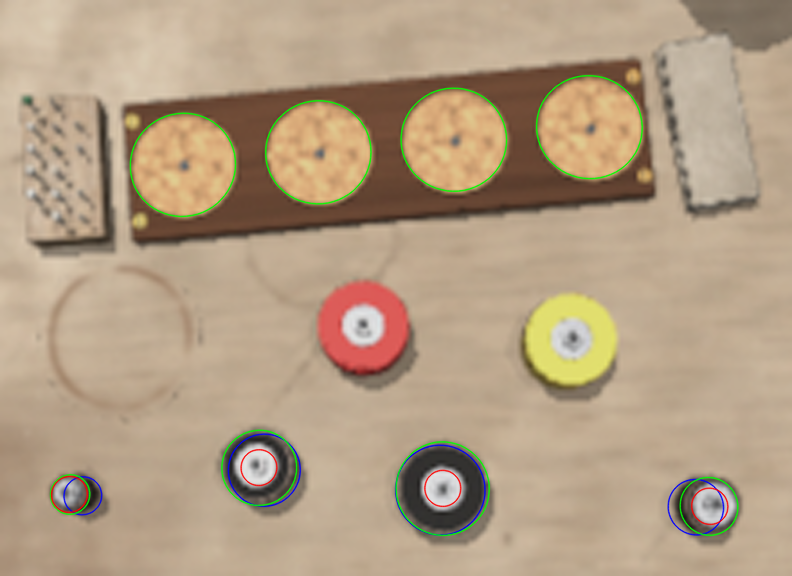

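```bash
cat > go.py <<'E'
from h import *
import sys, workcell
def shift(x,y,z,yaw=3.7):
    s=get_state(); R0=rot(s["orientation"]); a=np.radians(yaw)
    ty=np.array([np.cos(a),np.sin(a),0]); tz=np.array([0,0,-1.]); R1=np.c_[np.cross(ty,tz),ty,tz]
    d=R0.T@(np.array([x,y,z])-s["tcp_pos"])*100; r=np.degrees(R.from_matrix(R0.T@R1).as_rotvec())
    print("shift cm",d.round(2),"turn",r.round(2),"rows>=",round(max(np.linalg.norm(d)/4.17,np.linalg.norm(r)/7.16),1))
if __name__=="__main__": shift(*map(float,sys.argv[1:]))
E
python3 -c "
import workcell;print(getattr(workcell,'grip_point_offset',None),[n for n in dir(workcell) if n[0]!='_'])"; python3 go.py .429 .093 .16
```

```text
0.0187 ['MotionError', 'camera_info', 'get_state', 'grip_point_offset', 'hand_in', 'read_camera', 'silhouettes']
shift cm [-37.66 -34.96   7.13] turn [ 1.000e-02 -0.000e+00  6.763e+01] rows>= 12.4
```

Emit:
send_rows --series '[-37.66,-34.96,7.1,0,0,67.6,1,-37.66,-34.96,7.1,0,0,67.6,1,-37.66,-34.96,7.1,0,0,67.6,1,-37.66,-34.96,7.1,0,0,67.6,1,-37.66,-34.96,7.1,0,0,67.6,1,-37.66,-34.96,7.1,0,0,67.6,1,-37.66,-34.96,7.1,0,0,67.6,1,-37.66,-34.96,7.1,0,0,67.6,1,-37.66,-34.96,7.1,0,0,67.6,1,-37.66,-34.96,7.1,0,0,67.6,1]' --newtons 40

```text
clock: 1.38
tcp_pos: [0.3814, 0.1801, 0.1744]
orientation: [0.0, 0.686, 0.728, 0.001]
wrist_force: [0.6, 0.8, 0.8]
finger_gap: 0.0855
```

```bash
python3 go.py .429 .093 .08
```

```text
shift cm [-8.99  4.22  9.44] turn [ 0.07 -0.02 -0.28] rows>= 3.3
```

Emit:
send_rows --series '[-9,4.2,7.4,0,0,0,1,-9,4.2,7.4,0,0,0,1,-9,4.2,7.4,0,0,0,1,-9,4.2,7.4,0,0,0,1,-9,4.2,7.4,0,0,0,1,-9,4.2,7.4,0,0,0,1,-9,4.2,7.4,0,0,0,1]'

```text
clock: 1.97
tcp_pos: [0.4287, 0.0957, 0.1011]
orientation: [0.0, 0.683, 0.73, 0.001]
wrist_force: [0.2, 1.0, 0.3]
finger_gap: 0.0854
```

```bash
python3 go.py .429 .093 .005; python3 -c "
from h import *
cv2.imwrite('pics/s1.png',cv2.resize(read_camera('side')[140:300,230:450],None,fx=3,fy=3))"
```

```text
shift cm [-0.27  0.    9.61] turn [ 0.06 -0.02  0.1 ] rows>= 2.3
```

View pics/s1.png

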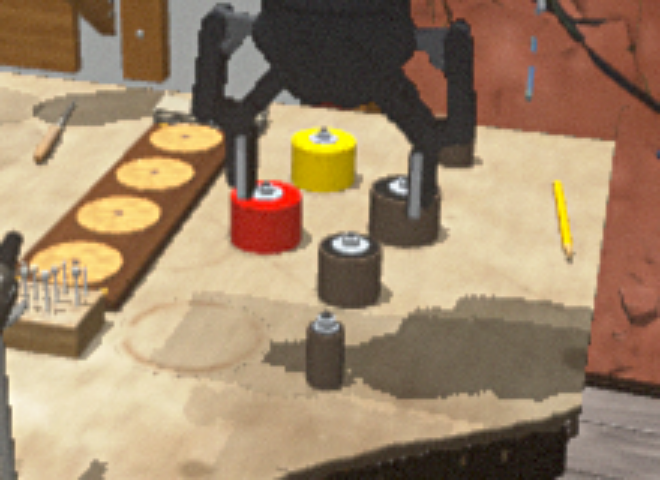

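The side view shows the open fingers in line with drum_22 at side pixel (338,257), and the drums all standing upright.

```bash
python3 -c "
from h import *
print(ray('side',(338.3,256.7),.02),ray('side',(346.7,232.3),.02))"
```

```text
[0.42990504 0.0944233  0.02      ] [0.43765882 0.00319733 0.02      ]
```

Emit:
send_rows --series '[-0.2,0,4,0,0,0,1,-0.2,0,8,0,0,0,1,-0.2,0,9.5,0,0,0,1,-0.2,0,9.5,0,0,0,1,-0.2,0,9.5,0,0,0,0,-0.2,0,9.5,0,0,0,0,-0.2,0,9.5,0,0,0,0,-0.2,0,9.5,0,0,0,0,-0.2,0,9.5,0,0,0,0,-0.2,0,9.5,0,0,0,0]'

```text
clock: 2.85
tcp_pos: [0.4297, 0.093, 0.0064]
orientation: [0.001, 0.684, 0.73, 0.001]
wrist_force: [-0.2, -0.1, 6.1]
finger_gap: 0.0198
```

Emit:
send_rows --series '[0,0,0,0,0,0,0,0,0,0,0,0,0,0,0,0,-4,0,0,0,0,0,0,-8,0,0,0,0,0,0,-8,0,0,0,0,0,0,-8,0,0,0,0]'

```text
clock: 3.35
tcp_pos: [0.4312, 0.0929, 0.0879]
orientation: [0.002, 0.684, 0.73, 0.002]
wrist_force: [-0.4, 0.9, -1.3]
finger_gap: 0.0198
```

```bash
python3 go.py .6206 .0304 .086;python3 -c "
from h import *
print(proj('side',[[.441,-.013,.038],[.4286,.0932,.038],[.4264,-.1154,.038],[.441,-.013,0]]).round(1)); print(ray('side',(346.7,220.7),.038))
cv2.imwrite('pics/s2.png',cv2.resize(read_camera('side')[140:300,230:450],None,fx=3,fy=3))"
```

```text
shift cm [-7.47 18.5   0.31] turn [0.36 0.01 0.02] rows>= 4.8
[[347.4 220.2]
 [339.5 247.4]
 [365.2 201.3]
 [346.7 237.3]]
[ 0.44166101 -0.0103261   0.038     ]
```

View pics/s2.png

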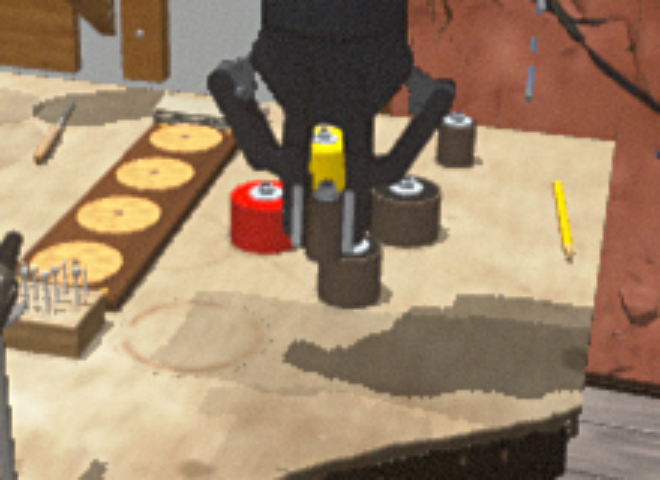

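drum_22 is held upright between the fingers (crop 325,220). Carrying it to the pad by the bur stand.

Emit:
send_rows --series '[-7.5,18.5,0.2,0,0,0,0,-7.5,18.5,0.2,0,0,0,0,-7.5,18.5,0.2,0,0,0,0,-7.5,18.5,0.2,0,0,0,0,-7.5,18.5,0.2,0,0,0,0,-7.5,18.5,0.2,0,0,0,0,-7.5,18.5,0.2,0,0,0,0,-7.5,18.5,0.2,0,0,0,0]'

```text
clock: 4.07
tcp_pos: [0.616, 0.0302, 0.0811]
orientation: [-0.002, 0.684, 0.73, -0.001]
wrist_force: [0.2, -1.5, 0.0]
finger_gap: 0.0192
```

```bash
python3 go.py .6206 .0304 .0225
```

```text
shift cm [-0.02  0.48  5.86] turn [-0.27 -0.05  0.02] rows>= 1.4
```

Emit:
send_rows --series '[0,0.2,2,0,0,0,0,0,0.2,4,0,0,0,0,0,0.2,4.5,0,0,0,0,0,0.2,4.5,0,0,0,0,0,0.2,4.5,0,0,0,0]'

```text
clock: 4.48
tcp_pos: [0.6189, 0.0307, 0.0385]
orientation: [-0.001, 0.683, 0.73, -0.0]
wrist_force: [0.2, 0.3, 0.7]
finger_gap: 0.0193
```

```bash
python3 go.py .6206 .0304 .0225
```

```text
shift cm [-0.04  0.17  1.6 ] turn [-0.08 -0.02  0.07] rows>= 0.4
```

Emit:
send_rows --series '[0,0.15,0.8,0,0,0,0,0,0.15,1.3,0,0,0,0,0,0.15,1.6,0,0,0,0,0,0.15,1.6,0,0,0,0,0,0.15,1.6,0,0,0,0]'

```text
clock: 4.9
tcp_pos: [0.6216, 0.0303, 0.0222]
orientation: [-0.0, 0.684, 0.73, -0.0]
wrist_force: [-0.0, -0.6, -0.3]
finger_gap: 0.0198
```

```bash
python3 go.py .6206 .0304 .0225
```

```text
shift cm [ 0.01 -0.09 -0.03] turn [-0.01 -0.01  0.03] rows>= 0.0
```

Emit:
send_rows --series '[0,0,0.1,0,0,0,0,0,0,0.1,0,0,0,0.2,0,0,0.1,0,0,0,0.5,0,0,0.1,0,0,0,0.9,0,0,0.1,0,0,0,0.9,0,0,0.1,0,0,0,0.9,0,0,-3,0,0,0,0.9,0,0,-7,0,0,0,0.9,0,0,-8,0,0,0,0.9,0,0,-8,0,0,0,0.9]'

```text
clock: 5.73
tcp_pos: [0.6249, 0.0301, 0.107]
orientation: [0.003, 0.684, 0.73, 0.003]
wrist_force: [0.9, 0.3, 0.8]
finger_gap: 0.0766
```

```bash
python3 go.py .4126 -.2631 .1
```

```text
shift cm [-27.87 -23.1    0.54] turn [0.48 0.06 0.04] rows>= 8.7
```

Emit:
send_rows --series '[-27.9,-23,0.5,0,0,0,0.9,-27.9,-23,0.5,0,0,0,0.9,-27.9,-23,0.5,0,0,0,0.9,-27.9,-23,0.5,0,0,0,0.9,-27.9,-23,0.5,0,0,0,0.9,-27.9,-23,0.5,0,0,0,0.9,-27.9,-23,0.5,0,0,0,0.9,-27.9,-23,0.5,0,0,0,0.9,-27.9,-23,0.5,0,0,0,0.9,-27.9,-23,0.5,0,0,0,0.9]'

```text
clock: 6.57
tcp_pos: [0.4073, -0.2666, 0.0965]
orientation: [-0.0, 0.686, 0.728, -0.001]
wrist_force: [-0.9, 0.3, -0.4]
finger_gap: 0.0772
```

Emit:
send_rows --series '[0,0,0,0,0,0,0.9,0,0,0,0,0,0,0.9,0,0,0,0,0,0,0.9,0,0,0,0,0,0,0.9]'

```text
clock: 6.9
tcp_pos: [0.4108, -0.262, 0.097]
orientation: [-0.0, 0.683, 0.73, 0.0]
wrist_force: [0.3, 0.2, -0.1]
finger_gap: 0.0767
```

```bash
python3 go.py .4126 -.2631 .005; python3 -c "
from h import *
a=cv2.resize(read_camera('side')[140:300,230:450],None,fx=2.5,fy=2.5);b=cv2.resize(read_camera('top')[100:270,225:445],None,fx=2.5,fy=2.5)
cv2.imwrite('pics/v3.png',cv2.resize(np.vstack([a[:,:550],b[:,:550]]),None,fx=.7,fy=.7))"
```

```text
shift cm [-0.13  0.17  9.2 ] turn [-0.01 -0.03  0.15] rows>= 2.2
```

View pics/v3.png

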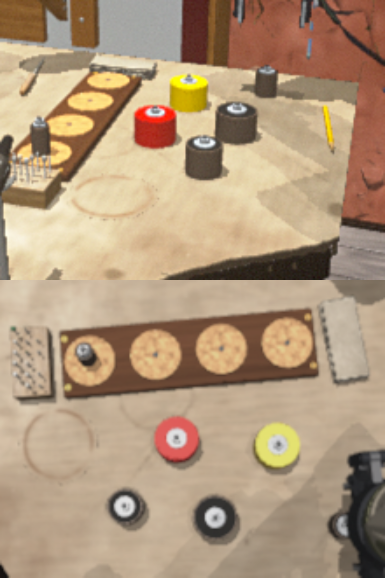

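drum_22 stands on the first pad (top crop 85,352). The gripper is over drum_32. Descending.

Emit:
send_rows --series '[-0.1,0.1,4,0,0,0,0.9,-0.1,0.1,8,0,0,0,0.9,-0.1,0.1,9.2,0,0,0,0.9,-0.1,0.1,9.2,0,0,0,0.9,-0.1,0.1,9.2,0,0,0,0.9,-0.1,0.1,9.2,0,0,0,0,-0.1,0.1,9.2,0,0,0,0,-0.1,0.1,9.2,0,0,0,0,-0.1,0.1,9.2,0,0,0,0,-0.1,0.1,9.2,0,0,0,0]'

```text
clock: 7.83
tcp_pos: [0.4123, -0.2648, 0.0067]
orientation: [0.001, 0.684, 0.73, 0.0]
wrist_force: [-1.2, 1.6, 5.0]
finger_gap: 0.0299
```

Emit:
send_rows --series '[0,0,0,0,0,0,0,0,0,0,0,0,0,0,0,0,0,0,0,0,0]'

```text
clock: 8.08
tcp_pos: [0.4123, -0.2648, 0.0067]
orientation: [0.001, 0.684, 0.73, 0.0]
wrist_force: [-1.3, 0.3, 5.1]
finger_gap: 0.0299
```

```bash
python3 -c "
from h import *
print(proj('top',[.6206,.0304,.053]),(np.array([85,352-280])/1.75+[225,100]))"
```

```text
[[272.84001739 140.81559942]] [273.57142857 141.14285714]
```

Emit:
send_rows --series '[0,0,-4,0,0,0,0,0,0,-8,0,0,0,0,0,0,-9,0,0,0,0,0,0,-9,0,0,0,0,0,0,-9,0,0,0,0,0,0,-9,0,0,0,0]'

```text
clock: 8.58
tcp_pos: [0.4107, -0.2634, 0.0942]
orientation: [-0.001, 0.684, 0.73, 0.0]
wrist_force: [-0.5, 0.9, -1.3]
finger_gap: 0.03
```

```bash
python3 go.py .6258 -.0495 .09
```

```text
shift cm [19.95 22.86  0.42] turn [-0.06 -0.07  0.03] rows>= 7.3
```

Emit:
send_rows --series '[20,22.8,0.3,0,0,0,0,20,22.8,0.3,0,0,0,0,20,22.8,0.3,0,0,0,0,20,22.8,0.3,0,0,0,0,20,22.8,0.3,0,0,0,0,20,22.8,0.3,0,0,0,0,20,22.8,0.3,0,0,0,0,20,22.8,0.3,0,0,0,0,20,22.8,0.3,0,0,0,0,20,22.8,0.3,0,0,0,0]'

```text
clock: 9.42
tcp_pos: [0.6245, -0.0489, 0.0899]
orientation: [-0.002, 0.683, 0.73, -0.001]
wrist_force: [-0.6, 0.4, -0.8]
finger_gap: 0.0297
```

Emit:
send_rows --series '[0,0,1,0,0,0,0,0,0,3,0,0,0,0,0,0,5,0,0,0,0,0,0,5,0,0,0,0,0,0,5,0,0,0,0,0,0,5,0,0,0,0]'

```text
clock: 9.92
tcp_pos: [0.6254, -0.0507, 0.0427]
orientation: [-0.0, 0.684, 0.729, -0.0]
wrist_force: [1.4, 0.6, -0.7]
finger_gap: 0.0299
```

```bash
python3 go.py .6258 -.0495 .0217
```

```text
shift cm [0.11 0.05 2.1 ] turn [-0.01 -0.   -0.06] rows>= 0.5
```

Emit:
send_rows --series '[0.1,0,0.8,0,0,0,0,0.1,0,1.5,0,0,0,0,0.1,0,2,0,0,0,0,0.1,0,2.1,0,0,0,0,0.1,0,2.1,0,0,0,0,0.1,0,2.1,0,0,0,0]'

```text
clock: 10.42
tcp_pos: [0.6259, -0.0487, 0.0217]
orientation: [0.0, 0.684, 0.73, 0.0]
wrist_force: [-1.5, -0.5, 4.6]
finger_gap: 0.0295
```

Contact felt (4.6 N), so I release and rise.

Emit:
send_rows --series '[0,0,0,0,0,0,0.5,0,0,0,0,0,0,0.9,0,0,0,0,0,0,0.9,0,0,0,0,0,0,0.9,0,0,-3,0,0,0,0.9,0,0,-6,0,0,0,0.9,0,0,-8,0,0,0,0.9,0,0,-8,0,0,0,0.9,0,0,-8,0,0,0,0.9,0,0,-8,0,0,0,0.9]'

```text
clock: 11.25
tcp_pos: [0.6253, -0.0485, 0.1005]
orientation: [-0.0, 0.684, 0.73, -0.0]
wrist_force: [0.7, 1.0, -0.6]
finger_gap: 0.077
```

```bash
python3 go.py .441 -.013 .1
```

```text
shift cm [  4.74 -18.16   0.07] turn [-0.05 -0.02  0.03] rows>= 4.5
```

Emit:
send_rows --series '[4.7,-18.2,0,0,0,0,1,4.7,-18.2,0,0,0,0,1,4.7,-18.2,0,0,0,0,1,4.7,-18.2,0,0,0,0,1,4.7,-18.2,0,0,0,0,1,4.7,-18.2,0,0,0,0,1,4.7,-18.2,0,0,0,0,1,4.7,-18.2,0,0,0,0,1,4.7,-18.2,0,0,0,0,1,4.7,-18.2,0,0,0,0,1]'

```text
clock: 12.08
tcp_pos: [0.4422, -0.0139, 0.101]
orientation: [0.0, 0.684, 0.73, 0.0]
wrist_force: [-0.1, 0.1, 0.8]
finger_gap: 0.0853
```

```bash
python3 go.py .441 -.013 .003; python3 -c "
from h import *
a=cv2.resize(read_camera('side')[140:300,230:450],None,fx=2.5,fy=2.5);b=cv2.resize(read_camera('top')[100:260,225:445],None,fx=2.5,fy=2.5)
cv2.imwrite('pics/v4.png',cv2.resize(np.vstack([a,b]),None,fx=.75,fy=.75))
print(proj('top',[.6258,-.0495,.053]))"
```

```text
shift cm [ 0.09 -0.12  9.8 ] turn [ 0.01 -0.    0.02] rows>= 2.4
[[312.15202112 137.17538722]]
```

View pics/v4.png

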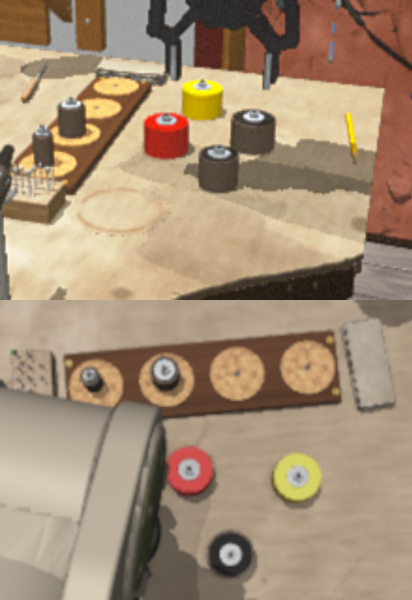

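drum_32 stands on pad two at (313,138), close to the predicted (312,137). The gripper is over drum_42.

Emit:
send_rows --series '[0.1,-0.1,4,0,0,0,1,0.1,-0.1,8,0,0,0,1,0.1,-0.1,9.7,0,0,0,1,0.1,-0.1,9.7,0,0,0,1,0.1,-0.1,9.7,0,0,0,1,0.1,-0.1,9.7,0,0,0,0,0.1,-0.1,9.7,0,0,0,0,0.1,-0.1,9.7,0,0,0,0,0.1,-0.1,9.7,0,0,0,0,0.1,-0.1,9.7,0,0,0,0]'

```text
clock: 13.02
tcp_pos: [0.4413, -0.0129, 0.0057]
orientation: [0.001, 0.684, 0.73, 0.001]
wrist_force: [-1.4, -0.0, 6.4]
finger_gap: 0.0397
```

Emit:
send_rows --series '[0,0,0,0,0,0,0,0,0,0,0,0,0,0,0,0,0,0,0,0,0]'

```text
clock: 13.27
tcp_pos: [0.4413, -0.0129, 0.0057]
orientation: [0.001, 0.684, 0.73, 0.001]
wrist_force: [-0.8, 0.1, 7.1]
finger_gap: 0.0399
```

Emit:
send_rows --series '[0,0,-4,0,0,0,0,0,0,-8,0,0,0,0,0,0,-9.5,0,0,0,0,0,0,-9.5,0,0,0,0,0,0,-9.5,0,0,0,0,0,0,-9.5,0,0,0,0]'

```text
clock: 13.77
tcp_pos: [0.4394, -0.0124, 0.0987]
orientation: [-0.0, 0.684, 0.73, -0.0]
wrist_force: [0.0, 0.7, -2.3]
finger_gap: 0.0399
```

```bash
python3 go.py .631 -.1293 .095
```

```text
shift cm [-12.91  18.36   0.35] turn [-0.04 -0.02  0.04] rows>= 5.4
```

Emit:
send_rows --series '[-12.9,18.3,0.3,0,0,0,0,-12.9,18.3,0.3,0,0,0,0,-12.9,18.3,0.3,0,0,0,0,-12.9,18.3,0.3,0,0,0,0,-12.9,18.3,0.3,0,0,0,0,-12.9,18.3,0.3,0,0,0,0,-12.9,18.3,0.3,0,0,0,0,-12.9,18.3,0.3,0,0,0,0,-12.9,18.3,0.3,0,0,0,0,-12.9,18.3,0.3,0,0,0,0]'

```text
clock: 14.6
tcp_pos: [0.6293, -0.1283, 0.0952]
orientation: [-0.001, 0.683, 0.73, -0.001]
wrist_force: [0.2, -0.3, -1.6]
finger_gap: 0.0397
```

Emit:
send_rows --series '[0,0,1,0,0,0,0,0,0,3,0,0,0,0,0,0,5,0,0,0,0,0,0,5,0,0,0,0,0,0,5,0,0,0,0,0,0,5,0,0,0,0]'

```text
clock: 15.1
tcp_pos: [0.6311, -0.1292, 0.047]
orientation: [0.0, 0.684, 0.73, 0.0]
wrist_force: [0.7, -0.3, -1.4]
finger_gap: 0.0398
```

```bash
python3 go.py .631 -.1293 .0207
```

```text
shift cm [-0.01 -0.01  2.63] turn [0.03 0.01 0.05] rows>= 0.6
```

Emit:
send_rows --series '[0,0,0.8,0,0,0,0,0,0,1.6,0,0,0,0,0,0,2.3,0,0,0,0,0,0,2.6,0,0,0,0,0,0,2.6,0,0,0,0,0,0,2.6,0,0,0,0]'

```text
clock: 15.6
tcp_pos: [0.6309, -0.1294, 0.0208]
orientation: [-0.0, 0.684, 0.73, 0.0]
wrist_force: [-2.0, 1.4, 4.3]
finger_gap: 0.0398
```

Emit:
send_rows --series '[0,0,0,0,0,0,0.6,0,0,0,0,0,0,1,0,0,0,0,0,0,1,0,0,0,0,0,0,1,0,0,-3,0,0,0,1,0,0,-6,0,0,0,1,0,0,-8,0,0,0,1,0,0,-8,0,0,0,1,0,0,-8,0,0,0,1,0,0,-8,0,0,0,1]'

```text
clock: 16.43
tcp_pos: [0.6306, -0.1293, 0.0994]
orientation: [-0.0, 0.684, 0.73, -0.0]
wrist_force: [-0.8, 0.0, 0.1]
finger_gap: 0.0854
```

```bash
python3 go.py .4264 -.1154 .1
```

```text
shift cm [  2.71 -20.29  -0.04] turn [-0.05 -0.03  0.03] rows>= 4.9
```

Emit:
send_rows --series '[2.7,-20.3,0,0,0,0,1,2.7,-20.3,0,0,0,0,1,2.7,-20.3,0,0,0,0,1,2.7,-20.3,0,0,0,0,1,2.7,-20.3,0,0,0,0,1,2.7,-20.3,0,0,0,0,1,2.7,-20.3,0,0,0,0,1,2.7,-20.3,0,0,0,0,1,2.7,-20.3,0,0,0,0,1,2.7,-20.3,0,0,0,0,1]'

```text
clock: 17.27
tcp_pos: [0.4281, -0.1161, 0.1002]
orientation: [0.0, 0.684, 0.73, 0.0]
wrist_force: [0.2, -0.3, 0.2]
finger_gap: 0.0853
```

```bash
python3 go.py .4264 -.1154 .003; python3 -c "
from h import *
a=cv2.resize(read_camera('side')[140:300,230:450],None,fx=2.5,fy=2.5);b=cv2.resize(read_camera('top')[100:260,225:445],None,fx=2.5,fy=2.5)
cv2.imwrite('pics/v5.png',cv2.resize(np.vstack([a,b]),None,fx=.75,fy=.75))
print(proj('top',[.631,-.1293,.053]))"
```

```text
shift cm [ 0.08 -0.17  9.72] turn [0.04 0.01 0.05] rows>= 2.3
[[351.42913533 133.53526408]]
```

View pics/v5.png

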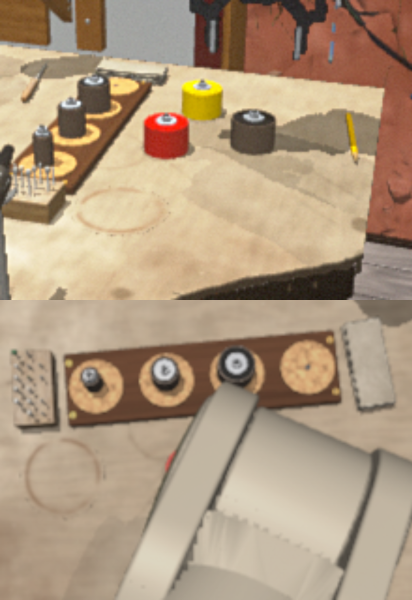

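Three drums are on their pads; drum_42 is at (351,134) against a predicted (351,134). Now drum_52.

Emit:
send_rows --series '[0.1,-0.1,4,0,0,0,1,0.1,-0.1,8,0,0,0,1,0.1,-0.1,9.6,0,0,0,1,0.1,-0.1,9.6,0,0,0,1,0.1,-0.1,9.6,0,0,0,1,0.1,-0.1,9.6,0,0,0,0,0.1,-0.1,9.6,0,0,0,0,0.1,-0.1,9.6,0,0,0,0,0.1,-0.1,9.6,0,0,0,0,0.1,-0.1,9.6,0,0,0,0]'

```text
clock: 18.2
tcp_pos: [0.427, -0.1155, 0.0059]
orientation: [0.002, 0.684, 0.73, 0.0]
wrist_force: [-1.2, -0.0, 5.6]
finger_gap: 0.0499
```

Emit:
send_rows --series '[0,0,0,0,0,0,0,0,0,-4,0,0,0,0,0,0,-8,0,0,0,0,0,0,-9.5,0,0,0,0,0,0,-9.5,0,0,0,0,0,0,-9.5,0,0,0,0,0,0,-9.5,0,0,0,0]'

```text
clock: 18.78
tcp_pos: [0.425, -0.1144, 0.0986]
orientation: [-0.0, 0.684, 0.73, -0.0]
wrist_force: [-0.4, -0.5, -2.1]
finger_gap: 0.0496
```

```bash
python3 go.py .6362 -.2091 .095
```

```text
shift cm [-10.82  20.46   0.34] turn [-0.04 -0.03  0.03] rows>= 5.6
```

Emit:
send_rows --series '[-10.8,20.4,0.3,0,0,0,0,-10.8,20.4,0.3,0,0,0,0,-10.8,20.4,0.3,0,0,0,0,-10.8,20.4,0.3,0,0,0,0,-10.8,20.4,0.3,0,0,0,0,-10.8,20.4,0.3,0,0,0,0,-10.8,20.4,0.3,0,0,0,0,-10.8,20.4,0.3,0,0,0,0,-10.8,20.4,0.3,0,0,0,0,-10.8,20.4,0.3,0,0,0,0]'

```text
clock: 19.62
tcp_pos: [0.6344, -0.2083, 0.0949]
orientation: [-0.002, 0.684, 0.73, -0.001]
wrist_force: [0.0, 0.3, -2.0]
finger_gap: 0.0498
```

Emit:
send_rows --series '[0,0,1,0,0,0,0,0,0,3,0,0,0,0,0,0,5,0,0,0,0,0,0,5,0,0,0,0,0,0,5,0,0,0,0,0,0,5,0,0,0,0]'

```text
clock: 20.12
tcp_pos: [0.6362, -0.2092, 0.047]
orientation: [0.0, 0.684, 0.73, 0.0]
wrist_force: [-0.4, 0.7, -1.5]
finger_gap: 0.0498
```

```bash
python3 go.py .6362 -.2091 .0208
```

```text
shift cm [ 0.01 -0.    2.62] turn [0.03 0.01 0.04] rows>= 0.6
```

Emit:
send_rows --series '[0,0,0.8,0,0,0,0,0,0,1.6,0,0,0,0,0,0,2.3,0,0,0,0,0,0,2.6,0,0,0,0,0,0,2.6,0,0,0,0,0,0,2.6,0,0,0,0]'

```text
clock: 20.62
tcp_pos: [0.6362, -0.2092, 0.0211]
orientation: [0.0, 0.684, 0.73, 0.0]
wrist_force: [-3.0, 0.1, 4.8]
finger_gap: 0.0498
```

Emit:
send_rows --series '[0,0,0,0,0,0,0.7,0,0,0,0,0,0,1,0,0,0,0,0,0,1,0,0,0,0,0,0,1,0,0,-3,0,0,0,1,0,0,-7,0,0,0,1,0,0,-11,0,0,0,1,0,0,-13,0,0,0,1,0,0,-13,0,0,0,1,0,0,-13,0,0,0,1]'

```text
clock: 21.45
tcp_pos: [0.6375, -0.2098, 0.1522]
orientation: [0.002, 0.684, 0.73, 0.001]
wrist_force: [0.5, -0.2, -0.8]
finger_gap: 0.0853
```

Emit:
send_rows --series '[0,-20,0,0,0,0,1,0,-20,0,0,0,0,1,0,-20,0,0,0,0,1,0,-20,0,0,0,0,1,0,-20,0,0,0,0,1,0,-20,0,0,0,0,1,0,-20,0,0,0,0,1,0,-20,0,0,0,0,1,0,-20,0,0,0,0,1,0,-20,0,0,0,0,1]'

```text
clock: 22.28
tcp_pos: [0.4377, -0.2224, 0.1498]
orientation: [-0.0, 0.683, 0.73, 0.0]
wrist_force: [-0.1, 0.9, 0.4]
finger_gap: 0.0857
```

```bash
python3 -c "
from h import *
a=cv2.resize(read_camera('side')[140:300,230:450],None,fx=1.875,fy=1.875)
b=cv2.resize(read_camera('top')[100:200,225:445],None,fx=3,fy=3,interpolation=cv2.INTER_CUBIC)
t=np.linspace(0,2*np.pi,40)
for i,D in enumerate((22,32,42,52)):
    x=.6206+.0052*i;y=.0304-.0798*i
    p=proj('top',np.c_[x+D/2e3*np.cos(t),y+D/2e3*np.sin(t),0*t+.051])
    cv2.polylines(b,[np.int32(((p-[225,100]+.5)*3-.5)*8)],True,(0,255,0),1,cv2.LINE_AA,3)
b=cv2.copyMakeBorder(b,0,0,0,0,0); a=cv2.copyMakeBorder(a,0,0,0,b.shape[1]-a.shape[1],0)
cv2.imwrite('pics/v6.png',np.vstack([a[:290],b]))"
```

```text
(no output)
```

View pics/v6.png

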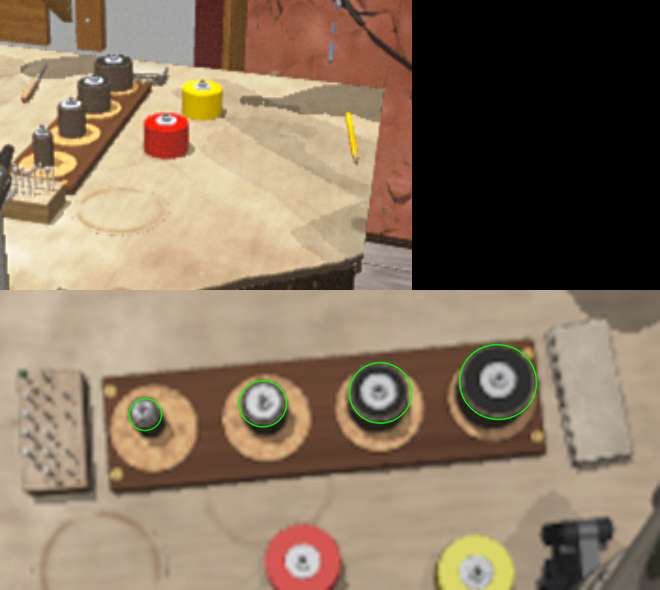

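All four drums match their predicted outlines (top crop 145,414; 263,403; 380,392; 498,381) and stand upright. The stand and sheets look unmoved.

```bash
python3 -c "
from workcell import *
print(hand_in())"
```

```text
the job is handed in; nothing more can be done
None
```

All four sanding drums are on the rack in order of diameter. The 22 mm drum is at the bur-stand end, then 32 and 42, with the 52 mm drum by the sanding sheets. I handed the job in at about 22 s of the 96 s limit; no verdict was reported.

**Last checks:**
- **Position:** in the final top view the drum tops line up with the outlines predicted for drums centred on their pads. Pixel checks on the first three showed about 1–2 mm of error, against the 12 mm allowed. The 52 mm drum was checked only by the overlay and by the arm's position at release, which was on the pad centre.
- **Upright:** the side view shows all four standing upright and the arm clear of everything.
- **Untouched items:** the bur stand, the sheets and the red and yellow look-alikes look unmoved by eye; I did not measure them.
- **Forces:** wrist force readings stayed under about 8 N.

**Checks that disagreed:**
- **Side-view estimate:** one rough side-view estimate of the 42 mm drum was 16 mm off the top-view position. A recheck on its washer came within 3 mm, and the grasp then worked.
- **Finger gap:** the finger gap read about 2 mm below each drum's diameter on every grasp, apparently a constant offset.
- **Release of the 22 mm drum:** no contact force showed before I let it go, so it may have dropped about a millimetre. The later views show it seated.

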